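# Pack up and tuck an edging strip under the lapped slat of a clay bench ledge

## Robot

A 6-joint arm with a two-finger parallel gripper is mounted at the origin on the work surface. World frame = base frame: x ahead of the robot, y to its left, z up, the work surface at z = 0. Lengths are in m, angles in degrees, forces in N, time in s.
With the tool pointing down it reaches from about 0.25 to 0.8 m from the base axis. Payload 8.5 kg.
Tool frame: the origin (TCP) lies between the finger pads; the fingertips stand 17 mm ahead of it and the grasp point (between the pads) lies 2 mm behind it; z points along the fingers, y is the line along which they close (so a half turn about z gives the same grasp; the last joint's range is limited). The gripper opens to 85 mm and grips with 20 to 120 N. Pads are 22 mm wide; open, the fingers measure 114 mm over their backs; the gripper's body (76 mm by 85 mm) begins 54 mm behind the grasp point. The pads swing forward as they close: fully open they stand 13 mm farther back than shut.
Start: joints at [67.323, 13.648, -0.773, 75.585, 0, 90], TCP at [0.202, 0.484, 0.248] pointing down, gripper open.
Joint ranges: [-152.45, 152.45], [-59.26, 108.67], [-65.41, 83.53], [-104.44, 129.93], [-82.83, 76.93], [-180, 180]. Speed limits (degrees/s): [127.2, 127.2, 159.86, 180, 180, 180].

## Interface

Orientations are given as [roll, pitch, yaw] about the fixed x, y, z axes, in that order (R = Rz(yaw) Ry(pitch) Rx(roll)).
In Python, from rig import env, readout, optics gives the robot as it stands. The module is installed in compiled form; this text tells all that it offers. Calls block until the motion is done:
- env.move_pose(position, orientation): joint-space move of the TCP to a pose.
- env.move_l(position, feed=0.15, frame=None, guard=None): straight line of the TCP; frame=None keeps the orientation; feed is the mean speed in m/s. With guard (N) it stops when the force on the tool has changed by that much, and returns True; else False.
- env.movej(angles): joint-space move.
- env.grip(opening, effort=None): finger opening in m; effort is the grip in N (None keeps the last); returns when the fingers have stopped.
- env.pause(seconds).
- env.inverse_kinematics(position, orientation): joint angles nearest the present ones, or None.
- readout.get_obs(): the state.
- optics.capture(name): name is "scene" or "top" or "wrist"; returns the picture (480x640x3 uint8, blue, green, red); there is no depth.
- optics.calibration(name): a dict with "vfov" (degrees; the focal length in pixels is half the picture's height over the tangent of half this angle, whatever the lens; pixels are square), "cx", "cy" (the principal point, pixels), "pose" (4x4, takes a point from camera to world coordinates). Camera axes: x right, y up, looking along -z (the intrinsics and any distortion apply to the point x, -y, -z); pixel columns grow to the right and rows downward; lengths in m; the calibration is good to about 2 mm. A picture is of the moment at which its call begins: read the wrist's pose just before it. calibration takes no time and is no camera call; for the wrist camera it gives the pose at the moment of the call.
A pose or a line that the arm cannot do raises env.MotionError and nothing moves.
- env.sign_off(): hands the job in; it is judged then, once.
The state is a dict: "time_s": time; "joint_pos": joint angles; "qvel": joint speeds; "joint_efforts": joint torques, N m; "tool_pos": TCP position; "tcp_rot": TCP orientation; "ft_force": force on the tool from outside, world axes, zero at the start; "ft_torque": the same for the moment, N m; "gripper_width": finger opening in m; "grip_force": force on a finger pad.
Only numpy, scipy, OpenCV 4.12 (cv2) and the standard library are available. Lean on these libraries where they do the work, as an engineer would, in place of code of your own. Each camera call takes 0.05 s, during which the arm holds its last target. There are 200 camera calls.

## Task

Lay the loose clay tile squarely on top of the identical tile fixed in front of the wooden ledge, let go of it, then take the aluminium edging strip and tuck its wide flange home under the overhanging cover slat, the slat lapping the edge over its whole length, without lifting the slat. Finish while holding the strip: keep it pressed down firmly and flat on the tile pile (push with about 12 N) and do not let go. Leave the bowl, the cup and the brush where they are.

Things in the scene. Friction and masses are not known exactly. Their poses are not given: they have to be found in the camera images.
- jig: Fixed wooden ledge section, at varying yaw. Origin on the bench (z = 0) under the middle of the ledge's front edge; x into the ledge (about away from the robot), y along that edge, z up. Ledge block: x 0 to 100, y -110 to 110, flat top at z = 52 mm. In front of it a 12 mm thick base (x -100 to 0, y -75 to 75 mm) carries the fixed clay tile.
- pile_seat (a point): Centre of the top face of the fixed clay tile: x = -46, y = 0, z = 32 mm in the jig's frame. The fixed tile is 80 x 56 x 20 mm (x -86 to -6, y -28 to 28 mm; 6 mm gap to the ledge). The loose tile's origin belongs here; the pile is then level with the ledge's top (52 mm).
- slat_lip (a point): Middle of the lower front edge of the cover slat, lying down: x = 8, y = 0, z = 61 mm in the jig's frame. The slat is 10 mm thick (top at z = 71), 220 mm long along y, and overhangs the ledge: below it is a slot 9 mm high (z 52 to 61), open in front and at both ends.
- slot_stop (a point): Middle of the slot's back wall, at the ledge's top: x = 40, y = 0, z = 52 mm in the jig's frame, 32 mm behind the slat's front edge. A tucked edge is stopped here; it is home at 15 mm or more under the slat, touching the stop is not needed.
- cover (a joint): Hinge of the cover slat along its back edge (x = 84 mm in the jig's frame). 0 = lying down; grows in rad as its front edge is lifted (0.1 rad is 7.5 mm there). No spring: only its weight (0.14 kg) keeps it down.
- tile: Loose unglazed clay tile, 80 (x) x 56 (y) x 20 (z) mm, about 0.17 kg, lying flat on the bench to the left or right of the jig. Origin at the centre of its underside. Can be gripped from above across the 56 mm. In place its 80 mm length runs along the jig's x.
- strip: Loose aluminium profile, about 0.28 kg, flat on the bench on the other side of the jig. Leaf 95 (x) x 150 (y) x 4 mm; on it an upright rib 10 mm thick, 150 mm long along y, top 40 mm above the underside, to pinch from above. Origin on the underside below the rib's middle. Wide flange to x = +70 mm, narrow one to x = -25 mm. Tucked, its x is along the jig's x and it lies over the pile's middle.
- tuck_edge (a point): Middle of the wide flange's free edge, the one to tuck, on the underside: x = 70, y = 0, z = 0 mm in the strip's frame.
- bowl: Bystander: small clay bowl, rim 100 mm across, 50 mm high, standing beyond the work on the left. Origin at the centre of its underside.
- cup: Bystander: white cup, 72 mm across, 75 mm high, standing beyond the work on the right. Origin at the centre of its underside.
- brush: Bystander: brush lying on the bench between the robot and the jig. Origin under its middle.

How it is judged:
By the outcome, as a careful person would: the job done as asked, in the order asked, and still so for the second after the job is handed in, while the arm keeps its last pose, push and grip.
It also fails if it takes over 51 s, if anything falls off the work surface, if the arm or the gripper's body presses on something with over 40 N, if the wrist force passes 120 N, or if a joint passes its speed limit or range.

## Working session

There is one attempt and no reset: what is moved stays moved. The work goes in short steps, each a Python script; the robot and the scene stay as the last script left them, time stands still between calls to the robot, and variables do not carry over. Pictures are saved under pics/ and viewed, at most 10 in all, crops included, and the job is handed in when it is done.

```bash
mkdir -p pics
python3 - <<'E'
from rig import env, readout, optics
import cv2
for n in("scene","top"):
    cv2.imwrite(f"pics/{n}0.png",optics.capture(n)); print(n,optics.calibration(n))
c=optics.calibration("wrist");print(c)
print(readout.get_obs())
E
```

```text
scene {'vfov': 45.9052648768816, 'cx': 324.52173162153787, 'cy': 244.78107366634816, 'pose': array([[-5.85582494e-01, -5.67710514e-01,  5.78617244e-01,
         1.21519440e+00],
       [ 8.10612367e-01, -4.10864620e-01,  4.17250349e-01,
         4.80747462e-01],
       [ 8.55944238e-04,  7.13368794e-01,  7.00788293e-01,
         8.74740730e-01],
       [ 0.00000000e+00,  0.00000000e+00,  0.00000000e+00,
         1.00000000e+00]])}
top {'vfov': 42.27708770659209, 'cx': 320.46586145041437, 'cy': 236.9573179708517, 'pose': array([[ 0.01891784,  0.97987983, -0.19868978,  0.28255817],
       [-0.99980677,  0.01960216,  0.00147757, -0.01370753],
       [ 0.00534259,  0.19862343,  0.98006132,  1.3068029 ],
       [ 0.        ,  0.        ,  0.        ,  1.        ]])}
{'vfov': 60.27241175716207, 'cx': 323.0702653303858, 'cy': 240.20819085639278, 'pose': array([[ 3.85604929e-01, -8.84079950e-01, -2.64029317e-01,
         1.35398012e-01],
       [ 9.22663955e-01,  3.69400150e-01,  1.10610831e-01,
         5.11120059e-01],
       [-2.56348619e-04, -2.86262416e-01,  9.58151222e-01,
         3.74317245e-01],
       [ 0.00000000e+00,  0.00000000e+00,  0.00000000e+00,
         1.00000000e+00]])}
{'time_s': 0.1, 'joint_pos': array([ 6.73228791e+01,  1.36795066e+01, -8.11052971e-01,  7.55824658e+01,
       -2.51704011e-04,  9.00000285e+01]), 'qvel': array([-0.05215616, -0.07398558,  0.07956114,  0.08051963,  0.08965289,
       -0.01235428]), 'joint_efforts': array([ 2.67579315e-03, -5.39721501e+01,  3.46997988e+01,  1.34821463e-02,
        1.93089472e-04,  2.58182084e-06]), 'tool_pos': array([0.20228223, 0.48411084, 0.24773088]), 'tcp_rot': array([-1.79926975e+02,  2.51740168e-04,  1.57322851e+02]), 'ft_force': array([0.27507755, 0.9223004 , 0.07884069]), 'ft_torque': array([ 0.02814088, -0.04672364, -0.02764329]), 'grip_force': 0.0, 'gripper_width': 0.0852479339024914}
```

View pics/top0.png

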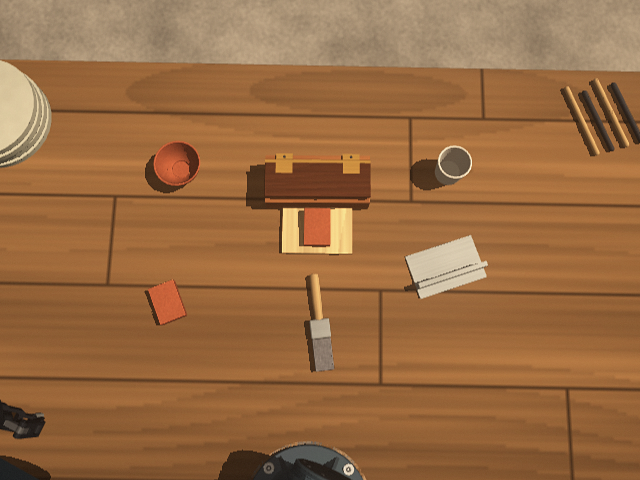

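View pics/scene0.png

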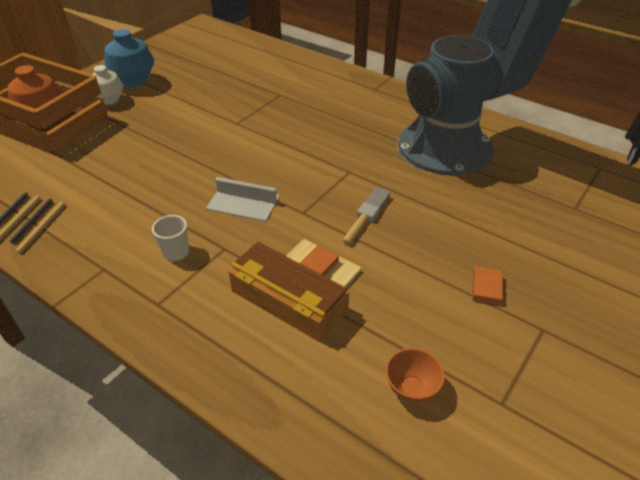

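```bash
cat > h.py <<'E'
from rig import env, readout, optics
import cv2, numpy as np
def ray(cal,uv,z):
    f=240/np.tan(np.radians(cal["vfov"]/2)); P=np.array(cal["pose"])
    d=P[:3,:3]@np.array([(uv[0]-cal["cx"])/f,-(uv[1]-cal["cy"])/f,-1]); o=P[:3,3]
    return o+d*(z-o[2])/d[2]
def proj(cal,p):
    f=240/np.tan(np.radians(cal["vfov"]/2)); P=np.array(cal["pose"])
    c=P[:3,:3].T@(np.asarray(p)-P[:3,3]); return np.array([cal["cx"]-f*c[0]/c[2],cal["cy"]+f*c[1]/c[2]])
def cap(name):
    cal=optics.calibration("wrist"); im=optics.capture("wrist"); cv2.imwrite(f"pics/{name}.png",im)
    np.save(f"pics/{name}.npy",cal,allow_pickle=True); return cal,im
def load(name): return np.load(f"pics/{name}.npy",allow_pickle=True).item()
E
python3 - <<'E'
from h import *
c=optics.calibration("top")
for n,uv,z in [("tile c",(166,303),.02),("tile corners",(147,290),.02),("",(171,281),.02),("",(186,316),.02),("",(160,324),.02),
 ("fixed",(305,208),.032),("",(330,208),.032),("",(330,246),.032),("",(305,246),.032),
 ("base",(282,254),.012),("",(352,254),.012),("slat front top",(265,198),.071),("",(370,202),.071),
 ("strip",(405,256),.004),("",(471,236),.004),("",(487,264),.04),("",(420,298),.004),("rib",(409,288),.04),("brush",(313,275),.01),("",(321,371),.01)]:
    print(n,ray(c,uv,z).round(4))
# wrist cam in tool frame
from scipy.spatial.transform import Rotation as R
o=readout.get_obs();T=R.from_euler('xyz',o['tcp_rot'],degrees=True).as_matrix();P=np.array(optics.calibration("wrist")["pose"])
print((T.T@(P[:3,3]-o['tool_pos'])).round(3),(T.T@P[:3,:3]).round(3), env.inverse_kinematics([.35,.2,.25],[180,0,0]))
E
```

```text
tile c [0.3977 0.3011 0.02  ]
tile corners [0.4239 0.3423 0.02  ]
 [0.4436 0.2938 0.02  ]
 [0.3718 0.2581 0.02  ]
 [0.3545 0.3104 0.02  ]
fixed [0.6028 0.0183 0.032 ]
 [ 0.6039 -0.0346  0.032 ]
 [ 0.5221 -0.0359  0.032 ]
 [0.5211 0.0163 0.032 ]
base [0.5066 0.065  0.012 ]
 [ 0.5096 -0.0831  0.012 ]
slat front top [0.6125 0.1    0.071 ]
 [ 0.6084 -0.116   0.071 ]
strip [ 0.5089 -0.1965  0.004 ]
 [ 0.5552 -0.3385  0.004 ]
 [ 0.4892 -0.3609  0.04  ]
 [ 0.42   -0.2273  0.004 ]
rib [ 0.4363 -0.1991  0.04  ]
brush [ 0.4634 -0.0015  0.01  ]
 [ 0.2662 -0.022   0.01  ]
[ 0.072 -0.001 -0.127] [[-0.     0.958  0.286]
 [ 1.     0.    -0.001]
 [-0.001  0.286 -0.958]] [  29.7448813     1.61724878  -14.89986811   73.4828831     0.
 -150.2551187 ]
```

Run:
```python
from h import *
def T(): return round(readout.get_obs()["time_s"],2)
env.move_pose([.465,-.28,.22],[180,0,108]); cap("strip"); print(T(), readout.get_obs()['joint_pos'].round(1))
env.move_pose([.55,-.005,.22],[180,0,180]); cap("jig"); print(T())
env.move_pose([.40,.301,.17],[180,0,206.5]); cap("tile"); print(T(), readout.get_obs()['joint_pos'].round(1))
ims=[cv2.imread(f"pics/{n}.png") for n in("strip","jig","tile")]
```

```text
2.99 [-31.   16.   -1.7  72.3   0.   41. ]
4.15
5.5 [ 36.8  13.6 -12.7  63.7  -0.   10.5]
```

View pics/strip.png

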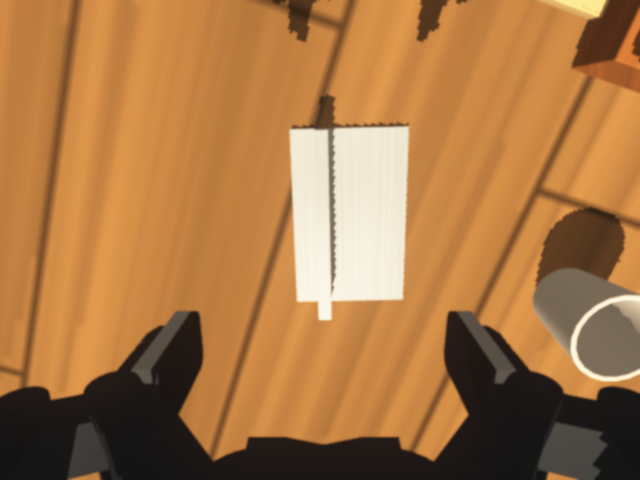

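View pics/jig.png

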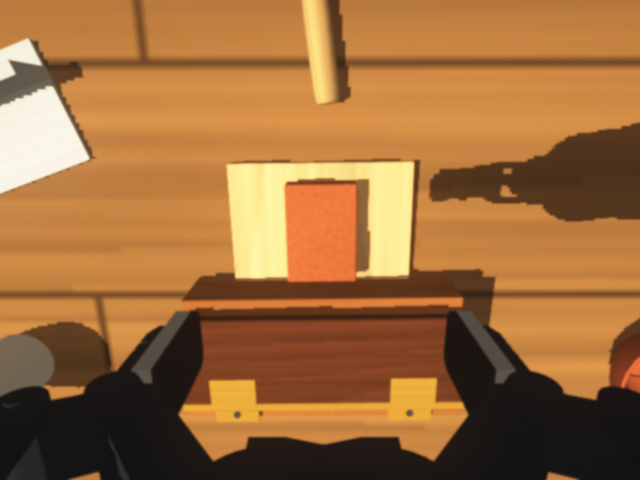

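View pics/tile.png

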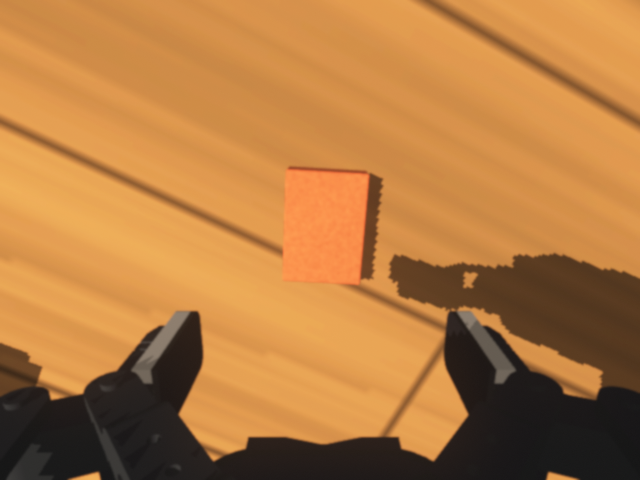

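Run:
```python
import cv2,numpy as np
j=cv2.imread("pics/jig.png")[150:330,170:500];j=cv2.resize(j,None,fx=2.4,fy=2.4,interpolation=cv2.INTER_CUBIC)
cv2.imwrite("pics/A.png",j)
t=cv2.resize(cv2.imread("pics/tile.png")[155:295,270:385],None,fx=4,fy=4,interpolation=cv2.INTER_CUBIC)
s=cv2.resize(cv2.imread("pics/strip.png")[90:330,280:420],None,fx=2.4,fy=2.4,interpolation=cv2.INTER_CUBIC)
b=np.zeros((576,796,3),np.uint8);b[:560,:460]=t;b[:,460:]=s;cv2.imwrite("pics/B.png",b)
```

```text
(no output)
```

View pics/A.png

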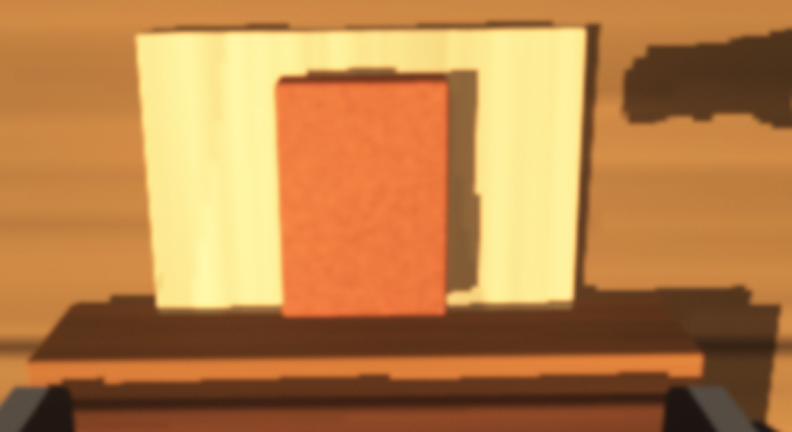

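View pics/B.png

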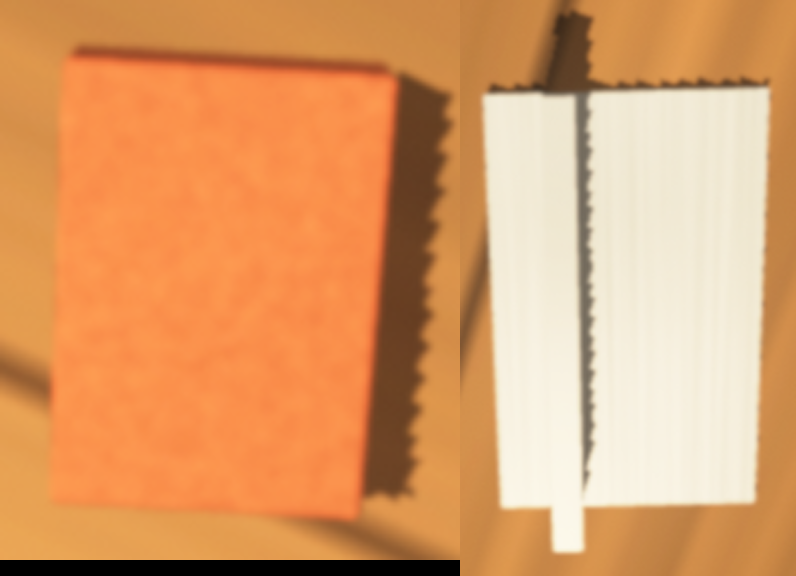

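```bash
cat > fit.py <<'E'
from h import *
from scipy.optimize import least_squares
def fit(name,pts,s,off,x0):
    cal=load(name); uv=np.array([p[0] for p in pts])/s+off; X=np.array([p[1] for p in pts],float)/1000
    def r(q):
        c,n=np.cos(q[2]),np.sin(q[2]); W=X@np.array([[c,n,0],[-n,c,0],[0,0,1]])+[q[0],q[1],0]
        return (np.array([proj(cal,w) for w in W])-uv).ravel()
    f=least_squares(r,x0); print(name,f.x[:2].round(4),np.degrees(f.x[2]).round(2),"res px",f.fun.reshape(-1,2).round(1).tolist()); return f.x
J=fit("jig",[((137,35),(-100,-75,12)),((586,27),(-100,75,12)),((278,82),(-86,-28,32)),((448,81),(-86,28,32)),((445,316),(-6,28,32)),((284,316),(-6,-28,32)),((30,360),(0,-110,52)),((703,353),(0,110,52))],2.4,[170,150],[.61,-.01,0])
T=fit("tile",[((66,58),(-40,-28,20)),((398,76),(-40,28,20)),((358,520),(40,28,20)),((50,503),(40,-28,20))],4,[270,155],[.4,.3,.46])
S=fit("strip",[((483,95),(-25,75,4)),((769,87),(70,75,4)),((755,503),(70,-75,4)),((501,508),(-25,-75,4)),((552,551),(-5,-75,40)),((583,551),(5,-75,40))],2.4,[280-460/2.4,90],[.46,-.28,.3])
np.savez("poses.npz",J=J,T=T,S=S)
E
python3 fit.py
```

```text
jig [ 0.6129 -0.0072] 0.59 res px [[0.0, -0.6], [0.4, 0.4], [-1.6, 0.5], [0.9, 0.0], [1.0, -0.5], [-0.3, 0.3], [-1.7, 0.3], [1.2, -0.1]]
tile [0.4028 0.3013] 23.03 res px [[-0.5, -0.3], [0.4, 0.2], [0.3, 0.1], [-0.2, 0.1]]
strip [ 0.4693 -0.2913] 19.35 res px [[0.1, 0.2], [-0.3, 0.8], [-0.6, -0.5], [0.2, -0.4], [0.6, -0.1], [-0.1, -0.3]]
```

Run:
```python
from h import *
p=np.load("poses.npz");J,T=p["J"],p["T"]
def st(s):
    o=readout.get_obs();print(s,round(o["time_s"],2),o["tool_pos"].round(4),"w",round(o["gripper_width"],4),"g",round(o["grip_force"],1),o["ft_force"].round(1))
yt=np.degrees(T[2])+180; yj=np.degrees(J[2])+180
env.move_pose([T[0],T[1],.10],[180,0,yt])
env.move_l([T[0],T[1],.021],feed=.1); st("down")
env.grip(.05,50); st("grip")
env.move_l([T[0],T[1],.13],feed=.15)
c,s=np.cos(J[2]),np.sin(J[2]); x,y=J[0]-.046*c,J[1]-.046*s
env.move_pose([x,y,.13],[180,0,yj]); st("over")
env.move_l([x,y,.060],feed=.1)
print(env.move_l([x,y,.049],feed=.02,guard=4)); st("contact")
```

```text
down 6.83 [0.4033 0.3017 0.0217] w 0.0855 g 0.0 [-0.8  0.9  0. ]
grip 7.22 [0.4031 0.3015 0.0218] w 0.0548 g 52.6 [-1.4 -1.1  8. ]
over 9.41 [ 0.5665 -0.0067  0.1298] w 0.0545 g 53.0 [ 0.1  0.7 -1.6]
True
contact 10.67 [ 0.5672 -0.0077  0.0538] w 0.0544 g 53.8 [-0.1 -1.1  6.6]
```

Run:
```python
from h import *
o=readout.get_obs();x,y,z=o["tool_pos"]
env.grip(.08); env.move_l([x,y,.13],feed=.15); env.move_l([x-.02,y,.22],feed=.25)
cap("jig2"); print(readout.get_obs()["time_s"])
j=cv2.imread("pics/jig2.png")[120:345,170:500]
cv2.imwrite("pics/C.png",cv2.resize(j,None,fx=2.4,fy=2.4,interpolation=cv2.INTER_CUBIC))
```

```text
12.275
```

View pics/C.png

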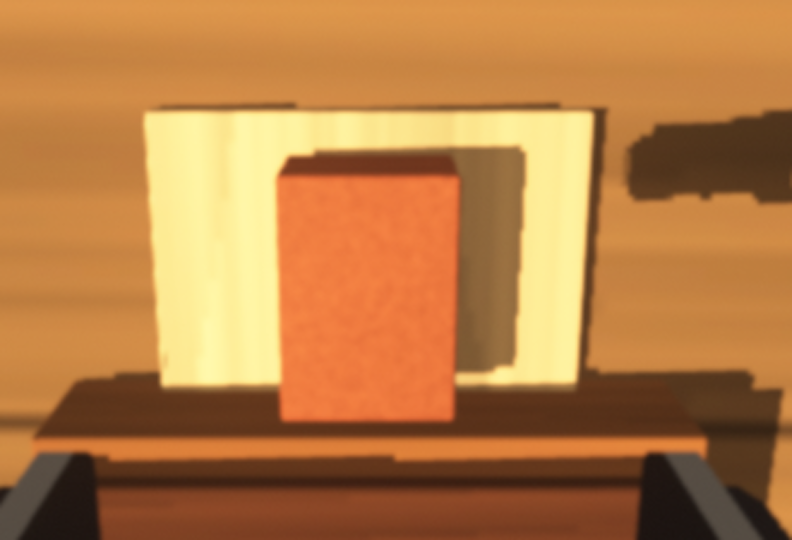

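The picture shows the loose tile sitting squarely on the fixed one (top corners about (278,177), (459,177), (455,421), (281,421) in the crop). I'll check that numerically.

```bash
sed -n '1,9p' fit.py > f2.py
cat >> f2.py <<'E'
o=[170,120]
J=fit("jig2",[((145,112),(-100,-75,12)),((592,111),(-100,75,12)),((34,438),(0,-110,52)),((707,437),(0,110,52))],2.4,o,[.61,-.01,0])
T=fit("jig2",[((278,177),(-40,-28,52)),((459,177),(-40,28,52)),((455,421),(40,28,52)),((281,421),(40,-28,52))],2.4,o,[.567,0,0])
c,s=np.cos(J[2]),np.sin(J[2]);d=T[:2]-J[:2];print("tile in jig",c*d[0]+s*d[1],-s*d[0]+c*d[1],np.degrees(T[2]-J[2]))
E
python3 f2.py
```

```text
jig [ 0.6129 -0.0072] 0.59 res px [[0.0, -0.6], [0.4, 0.4], [-1.6, 0.5], [0.9, 0.0], [1.0, -0.5], [-0.3, 0.3], [-1.7, 0.3], [1.2, -0.1]]
jig2 [ 0.6127 -0.0071] 0.73 res px [[-0.3, 0.2], [0.7, 0.1], [-1.5, 0.2], [1.1, -0.2]]
jig2 [ 0.5672 -0.0082] 0.51 res px [[-1.3, -0.4], [1.3, -0.3], [-0.0, 0.5], [0.1, 0.4]]
tile in jig -0.04547618149435804 -0.00048231280451793224 -0.21731896330578196
```

```bash
cat >> h.py <<'E'
pz=np.load("poses.npz");J,S=pz["J"],pz["S"]
def jw(x,y): c,s=np.cos(J[2]),np.sin(J[2]); return J[0]+c*x-s*y, J[1]+s*x+c*y
def st(s):
    o=readout.get_obs();print(s,round(o["time_s"],2),o["tool_pos"].round(4),o["tcp_rot"].round(2),"w",round(o["gripper_width"],4),"g",round(o["grip_force"],1),o["ft_force"].round(1),o["ft_torque"].round(2)); return o
E
python3 - <<'E'
from h import *
ys=np.degrees(S[2])+90; yj=np.degrees(J[2])+90
env.move_pose([S[0],S[1],.13],[180,0,ys]); env.grip(.045)
env.move_l([S[0],S[1],.028],feed=.1); st("down")
env.grip(.005,90); o=st("grip"); zg=o["tool_pos"][2]; np.save("zg.npy",zg)
env.move_l([S[0],S[1],.14],feed=.12); st("lift")
x,y=jw(-.078,0)
env.move_pose([x,y,.14],[180,0,yj])
env.move_l([x,y,zg+.052+.012],feed=.1); st("hover")
c,im=cap("hover"); cv2.imwrite("pics/hs.png",cv2.resize(optics.capture("scene")[220:345,210:390],None,fx=3,fy=3,interpolation=cv2.INTER_CUBIC))
a=cv2.imread("pics/hs.png");b=im[60:435,200:460];cv2.imwrite("pics/D.png",np.hstack([a,b]))
E
```

```text
down 15.05 [ 0.4697 -0.2916  0.0286] [1.7996e+02 4.0000e-02 1.0935e+02] w 0.0449 g 0.0 [ 0.2 -0.1  0. ] [-0.04 -0.01 -0.  ]
grip 15.47 [ 0.4696 -0.2915  0.0287] [1.7997e+02 4.0000e-02 1.0935e+02] w 0.0086 g 88.5 [-1.5  1.1  5.3] [0.09 0.23 0.06]
lift 16.55 [ 0.4689 -0.2911  0.1392] [-1.7995e+02 -6.0000e-02  1.0935e+02] w 0.0083 g 87.7 [ 0.2 -0.  -4. ] [ 0.01 -0.01 -0.03]
hover 18.29 [ 0.5351 -0.0085  0.0929] [179.99   0.    90.55] w 0.0087 g 87.7 [ 0.8 -0.5 -2.1] [-0.01 -0.02 -0.04]
```

View pics/D.png

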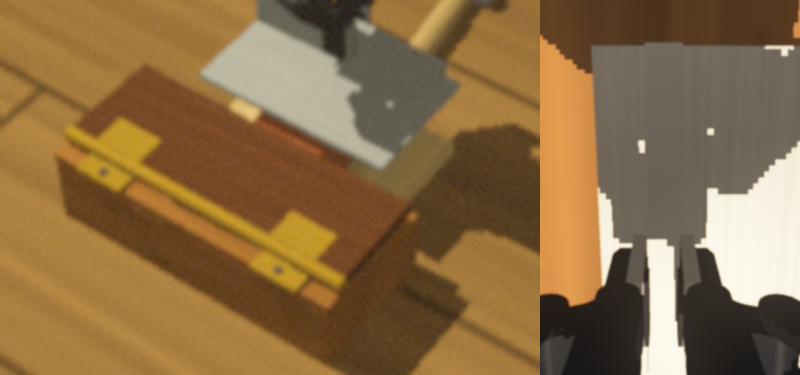

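The strip hovers level and parallel, with its wide flange toward the slat and its edge just in front of it. Next: touch the pile, lift 2 mm, slide in, then press.

Run:
```python
from h import *
zg=float(np.load("zg.npy"))
x,y=jw(-.078,0)
print(env.move_l([x,y,zg+.052-.006],feed=.02,guard=4)); o=st("touch"); zt=o["tool_pos"][2]; print("dz",zt-zg)
np.save("zt.npy",zt)
env.move_l([x,y,zt+.0025],feed=.03); st("raised")
x,y=jw(-.040,0)
print(env.move_l([x,y,zt+.0025],feed=.04,guard=6)); o=st("in")
d=o["tool_pos"][:2]-J[:2]; print("rib jig x",d[0]*np.cos(J[2])+d[1]*np.sin(J[2]))
```

```text
True
touch 19.02 [ 0.5348 -0.008   0.0807] [-179.99    0.     90.59] w 0.0081 g 88.7 [-0.2  0.5  5.3] [-0.05  0.06  0.02]
dz 0.0519900317109451
raised 19.27 [ 0.5349 -0.008   0.0831] [-179.88   -0.     90.59] w 0.0085 g 87.7 [-0.2 -0.6 -2.1] [-0.01  0.02  0.  ]
False
in 20.38 [ 0.5726 -0.0076  0.0831] [-179.87   -0.     90.59] w 0.0084 g 87.7 [ 0.3  0.5 -2.5] [-0.03  0.07  0.01]
rib jig x -0.04028412829960414
```

Run:
```python
from h import *
zt=float(np.load("zt.npy")); x,y=jw(-.040,0)
env.move_l([x,y,zt+.0005],feed=.02)
z=zt+.0005
for i in range(25):
    z-=.0003; env.move_l([x,y,z],feed=.01); env.pause(.15)
    f=np.mean([readout.get_obs()["ft_force"][2] for _ in range(3)])
    if f>11.3: break
print(i,z-zt,f); env.pause(.5); st("press")
c,im=cap("end"); a=cv2.resize(optics.capture("scene")[220:345,210:390],None,fx=3,fy=3,interpolation=cv2.INTER_CUBIC)
cv2.imwrite("pics/E.png",np.hstack([a,im[60:435,200:460]]))
for k in range(3): env.pause(.2); st("")
```

```text
4 -0.0009999999999999731 11.648848070513665
press 23.12 [ 0.5729 -0.0076  0.0806] [-179.93   -0.     90.59] w 0.0087 g 89.9 [-5.8 -0.6 11.4] [-0.02  0.89  0.02]
 23.43 [ 0.5729 -0.0076  0.0806] [-179.93   -0.     90.59] w 0.0082 g 89.9 [-5.5 -0.1 12. ] [0.01 0.91 0.  ]
 23.62 [ 0.5729 -0.0076  0.0806] [-179.94   -0.     90.59] w 0.0083 g 89.9 [-5.4 -0.1 10.9] [ 0.02  0.92 -0.01]
 23.82 [ 0.5729 -0.0076  0.0806] [-179.93   -0.     90.59] w 0.0085 g 89.9 [-4.7  0.1 11.9] [-0.01  0.88  0.03]
```

View pics/E.png

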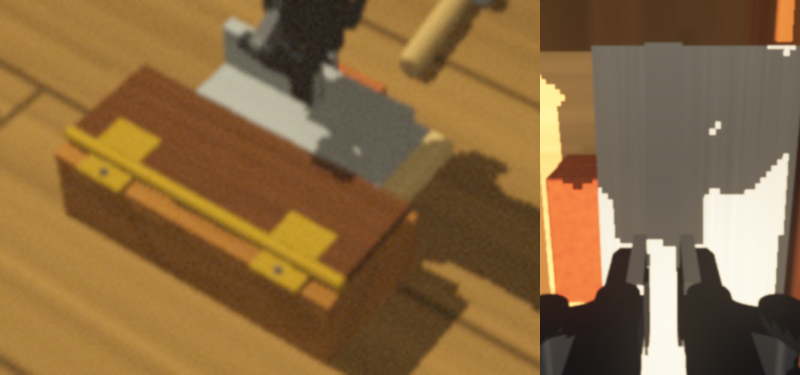

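The strip's edge is under the slat along its whole length and the slat lies flat. About 5 N of sideways drag remains, so I'll ease it off.

Run:
```python
from h import *
zt=float(np.load("zt.npy")); z=zt-.001
for k in range(1,5):
    x,y=jw(-.040-.0002*k,0); env.move_l([x,y,z],feed=.01); env.pause(.4)
    f=np.mean([readout.get_obs()["ft_force"] for _ in range(3)],0); print(k,f.round(1))
    if abs(f[0])<2: break
env.pause(.5); st("end")
```

```text
1 [-4.1 -0.6 10. ]
2 [-4.  -0.6 10. ]
3 [-1.9  0.6  8.9]
end 26.27 [ 0.5729 -0.0076  0.0807] [-179.99   -0.     90.59] w 0.0083 g 89.6 [-2.7  0.2  8.3] [-0.02  0.48  0.02]
```

Run:
```python
from h import *
zt=float(np.load("zt.npy")); z=zt-.001; x,y=jw(-.0408,0)
for k in range(10):
    z-=.00015; env.move_l([x,y,z],feed=.01); env.pause(.5)
    L=[]
    for _ in range(5): L.append(readout.get_obs()["ft_force"]); env.pause(.03)
    f=np.mean(L,0); print(k,f.round(1))
    if f[2]>11.6: break
env.pause(.5); st("end")
L=[]
for _ in range(8): L.append(readout.get_obs()["ft_force"]); env.pause(.05)
f=np.mean(L,0); print(f)
if 10.5<f[2]<14: env.sign_off(); print("signed")
```

```text
0 [-2.4  0.4 10. ]
1 [-2.7  0.3 11.5]
2 [-3.7 -0.1 13.4]
end 29.52 [ 0.5729 -0.0076  0.0806] [179.97  -0.    90.59] w 0.0082 g 90.2 [-3.4 -0.1 12.8] [-0.    0.68 -0.03]
[-3.51086451e+00 -8.14937025e-03  1.32740592e+01]
the job is handed in; nothing more can be done
signed
```

The job is handed in: the loose tile sits squarely on the fixed one (within about 0.5 mm and 0.2° by camera), and the strip's edge is about 22 mm under the slat, which stayed down. The strip is held pressed on the pile at about 13 N, slightly over the 12 N asked, after about 30 s of the 51 s allowed.

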